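Set the bird scale ready for weighing out seed

ROBOT

A 6-joint arm with a two-finger parallel gripper is mounted at the origin on the work surface. World frame = base frame: x ahead of the robot, y to its left, z up, the work surface at z = 0. Lengths are in m, angles in rad, forces in N, time in s.
With the tool pointing down it reaches from about 0.425 to 0.925 m from the base axis. Payload 12.5 kg.
Tool frame: the origin (TCP) lies on the centre line of the jaws, within the pads' length; the fingertips stand 8 mm ahead of it and the grasp point (between the pads) lies 11 mm behind it; z points along the fingers, y is the direction in which the jaws open and shut (so a half turn about z gives the same grasp; the last joint's range is limited). The gripper opens to 85 mm and grips with 20 to 120 N. Pads are 22 mm wide; open, the fingers measure 114 mm over their backs; the gripper's body (76 mm by 85 mm) begins 54 mm behind the grasp point. The pads swing forward as they close: fully open they stand 13 mm farther back than shut.
Start: joints at [-1.214, 0.491, 1.559, -0, 1.092, -0.106], TCP at [0.279, -0.559, 0.239] pointing down, gripper open.
Joint ranges: [-3.1, 3.1], [-0.84, 2.19], [0.05, 2.79], [-1.13, 4.28], [0.06, 2.93], [-2.69, 2.69]. Speed limits (rad/s): [2.22, 2.22, 2.79, 3.14, 3.14, 3.14].

INTERFACE

Orientations are given as a 3x3 rotation matrix whose columns are the frame's x, y, z axes.
In Python, from cell import manip gives the robot as it stands.
- The arm moves only by the tool arm_command, never from a script. Its argument "increments" is a list that holds one entry, the list of rows, each a list of 7 numbers: the turn, a rotation vector about the tool's x, y, z normalised to -1 to 1, where 1 is 0.1 rad, then the shift along the tool's x, y, z normalised to -1 to 1, where 1 is 0.3 m, then the opening, from -1 (shut) to 1 (fully open), so that 0 is half open. A call has exactly 8 rows; each row shifts and turns the commanded pose from where the row before left it, along the tool's axes as they then stand; what a row does not reach is not made up. A row lasts 1/8 s, in which the tool goes at most 62.5 mm and 10.7 degrees, less where a joint would pass 70% of its speed; a pose out of reach is approached as far as the arm can. A call with a number of a shift or a turn outside -1 to 1 is refused whole. A call with a gripper value outside its range is refused whole. The fingers move at their own pace and stop on an object; the grip force is fixed at half the most. Time passes only in rows, so rows that do not move let the fingers close, or fill a call up. It gives the time, the measured TCP pose, the force and the opening at its end, in the units of the state.
- manip.observe(): the state, without advancing time (a new reading comes with each control period).
- manip.capture(name): name is "side" or "top"; returns a dict with "pixels" (400x640x3 uint8, blue, green, red), "intrinsics" (3x3 intrinsics, pixels), "view" (4x4, takes a point from world to camera coordinates). Camera axes: x right, y down, z forward; pixel columns grow to the right and rows downward; lengths in m; the calibration is good to about 2 mm. A picture is of the moment at which its call begins. There is no depth.
- manip.finish_job(): hands the job in, once; it reports no verdict.
The state is a dict: "t": time; "qpos": joint angles; "joint_velocities": joint speeds; "joint_efforts": joint torques, N m; "eef_pos": TCP position; "tool_rot": TCP orientation; "ft_force": force on the tool from outside, world axes, zero at the start; "ft_torque": the same for the moment, N m; "grip_width": opening from 0.0 (shut) to 1.0 (fully open).
Only numpy, scipy, OpenCV 4.12 (cv2) and the standard library are available. Lean on these libraries where they do the work, as an engineer would, in place of code of your own. Each camera call takes 0.05 s, during which the arm holds its last target.

TASK

The empty feeding cup stands on the small scale, and the budgie's seed is about to be weighed into it. With closed fingertips, slowly and lightly press the raised end of the scale's rocker switch down to switch it on, then press the larger round key fully in to choose grams, then press the wide bar key fully down and let it spring back, to zero the scale with the cup on it. Keep to that order, leave the small round key alone, and do not touch or lift the cup or push any of the other things about.

Things in the scene. Friction and masses are not known exactly. Their poses are not given: they have to be found in the camera images.
- scale: White bench scale, fixed, 290 (x) x 270 (y) mm. Origin: centre of its underside; z up; its -x side, with the flat control panel 40 mm above the table, looks roughly to the robot. Steel weighing plate behind, top at 50 mm. Four controls in a row along y, at x = -110 mm: y = +95 black rocker, +33 larger round key, -25 small round key, -92 wide bar key (left to right from the robot). All press straight down.
- power_rocker (a joint): Black rocker, 34 (scale's x) x 20 mm, two facets in a shallow V, 43 mm above the table at its middle. Rad: near 0 = off, the half towards the weighing plate stands up (its end at 49 mm); 0.34 = on, that half pressed level at 43 mm, the other half up. Counts as on above 0.2. Slight friction (about 2 N at the end); stays where it is left; stops hard.
- rocker_end (a point): Where to press the rocker: on the upper face of its raised half, 12 mm from the rocker's middle towards the weighing plate, 47 mm above the table when off, 43 mm when on. A finger reaching over the rocker's middle would sit on the other half too and block it: set the fingers' thin side along the scale's x.
- gram_key (a joint): Larger round white key, 26 mm across: 0 = out, 0.005 m = fully in (grams chosen; counts above 0.0035). Goes down with about 2.5 N of friction and stays in; stops hard at the bottom, so come down slowly.
- gram_key_top (a point): Centre of the top of the larger round key, 47 mm above the table when out, 42 mm when in.
- tare_key (a joint): Wide white bar key, 44 mm (scale's y) x 20 mm: 0 = up, 0.005 m = fully down (counts as pressed above 0.003). Sprung: 1 N to start, about 4.2 N fully down; springs back by itself; stops hard at the bottom.
- tare_key_top (a point): Centre of the top of the wide bar key, 47 mm above the table when up, 42 mm when down.
- light_key (a joint): Small round white key, 17 mm across, of the display light, between the larger round key and the bar key: 0 = up, 0.005 m = down. Sprung. Not to be pressed.
- light_key_top (a point): Centre of the top of the small round key, 47 mm above the table.
- cup: Stainless steel feeding cup, 88 mm across the rim, 42 mm high, empty, loose on the weighing plate; its origin is the centre of its underside, 50 mm above the table; z up. Its top is 92 mm above the table.
- ramekin_centre (a point): Beige fluted ceramic ramekin, 80 mm across, 46 mm high, loose on the table beside the scale; its centre.
- jar_centre (a point): Glass treat jar with a wooden lid, 62 mm across, 80 mm high, loose beside the scale; its centre.
- rattle_centre (a point): Small orange plastic rattle lying flat: a drum 42 mm across and 22 mm high with a ring handle, 78 mm long in all, loose beside the scale; its centre.
- mineral_block_centre (a point): White domed mineral block, 48 mm across, 24 mm high, loose beside the scale; its centre.
- swing_centre (a point): Bamboo swing lying flat, a square frame of 92 x 92 mm, 12 mm thick, loose in front of the scale; its centre.
- scoop_centre (a point): Small aluminium seed scoop, 118 mm long, 18 mm high, loose in front of the scale; its middle.
Mind the look-alikes: they are no part of the job. What is shaped like the cup but orange is not meant.

How it is judged:
On the way, in this order (a step that is already met when the one before it is completed fails the run):
1. the scale is switched on: the rocker's raised end has been pressed down (value of joint power_rocker above 0.2 rad), for 0.1 s.
2. the larger round key is pressed in and stays in (value of joint gram_key above 0.0035 m), for 0.1 s.
3. the wide bar key is pressed down (value of joint tare_key above 0.003 m), for 0.05 s.
At the end, for the whole second after the job is handed in: The rocker is over to on (above 0.2 of 0.34 rad), the larger round key is in (more than 3.5 of its 5 mm), the bar key and the small round key are back up (within 1 mm), and the cup stands upright where it was (within 8 mm) (value of joint power_rocker above 0.2 rad and value of joint gram_key above 0.0035 m and value of joint each of tare_key, light_key below 0.001 m and distance of cup from where it was at the start of the episode below 0.008 m and angle between cup's own z axis and vertical below 0.1 rad); the robot touches nothing.
It fails at once if a key is pressed (over 1.5 mm) out of turn: either before the scale is switched on, or the bar key before grams are chosen ((value of joint power_rocker below 0.2 rad and value of joint any of gram_key, tare_key above 0.0015 m) or (value of joint gram_key below 0.0035 m and value of joint tare_key above 0.0015 m)).
It fails at once if the small round key is pressed (over 1.5 mm) (value of joint light_key above 0.0015 m).
It fails at once if the scale is pressed hard (over 30 N) (contact force between any of the fingers, the arm and scale above 30 N).
It fails at once if the cup is touched, lifted or pushed (over 1 N, or moved over 8 mm) (contact force between the fingers and cup above 1 N or distance of cup from where it was at the start of the episode above 0.008 m).
It fails at once if another loose thing is lifted or pushed about (moved over 20 mm) (distance of any of ramekin_centre, jar_centre, rattle_centre, mineral_block_centre, swing_centre, scoop_centre from where it was at the start of the episode above 0.02 m).
It also fails if it takes over 45 s, if anything falls off the work surface, if the arm or the gripper's body presses on something with over 40 N, if the wrist force passes 120 N, or if a joint passes its speed limit or range.

## Working session

There is one attempt and no reset: what is moved stays moved. The work goes in short steps, Python scripts to look and compute and a tool call to move; the robot and the scene stay as the last step left them, time stands still between calls to the robot, and variables do not carry over. Pictures are saved under pics/ and viewed, and the job is handed in when it is done.

Besides the shell and the picture viewer there is one more tool, called after "Request:" by a JSON object that holds its "api" and its "payload", one argument or row to a line. arm_command: Moves the arm, as the interface text tells. Its arguments: {"type":"object","properties":{"increments":{"type":"array","items":{"type":"array","items":{"type":"array","items":{"type":"number","minimum":-1,"maximum":1}}}}},"required":["increments"]}

```bash
mkdir -p pics; python3 - <<'E'
from cell import manip
import cv2,numpy as np
s=manip.observe()
print(s)
for n in("top","side"):
    c=manip.capture(n); cv2.imwrite(f"pics/{n}0.png",c["pixels"]); np.savez(f"{n}0.npz",**c)
    print(n,c["intrinsics"],c["view"])
E
```

```text
{'t': 0.0, 'qpos': array([-1.21362632e+00,  4.91561007e-01,  1.55948574e+00,  2.48388339e-06,
        1.09167373e+00, -1.05613170e-01]), 'joint_velocities': array([-1.27716419e-03,  7.65860491e-05,  1.53925639e-03, -1.25468953e-03,
        3.73425184e-04,  7.23657552e-04]), 'joint_efforts': array([ 2.25681652e-03, -6.18450093e+01, -2.61590981e+01,  1.05236417e-06,
        4.14855007e-03, -9.54356381e-06]), 'eef_pos': array([ 0.27895872, -0.5590376 ,  0.23871433]), 'tool_rot': array([[ 8.94813979e-01,  4.46439009e-01, -3.92247562e-04],
       [ 4.46439165e-01, -8.94813363e-01,  1.05741243e-03],
       [ 1.21081797e-04, -1.12130210e-03, -9.99999364e-01]]), 'ft_force': array([ 0.4096208 , -0.63629733,  1.0561683 ]), 'ft_torque': array([-0.06603529, -0.01203782,  0.05139835]), 'grip_width': 0.9993061774527529}
top [[457.91964239   0.         313.15498188]
 [  0.         457.91964239 199.81941767]
 [  0.           0.           1.        ]] [[ 0.00448897 -0.99985724 -0.01628952  0.01097176]
 [-0.98826702 -0.00194878 -0.15272363  0.57968119]
 [ 0.15267008  0.01678397 -0.98813468  0.98461218]
 [ 0.          0.          0.          1.        ]]
side [[434.69205296   0.         312.51989397]
 [  0.         434.69205296 191.00788016]
 [  0.           0.           1.        ]] [[-0.9597857  -0.27973124 -0.02370317  0.55051856]
 [-0.13793411  0.54343042 -0.82804442  0.13539398]
 [ 0.24451091 -0.79147572 -0.56016123  1.0199919 ]
 [ 0.          0.          0.          1.        ]]
```

View pics/top0.png

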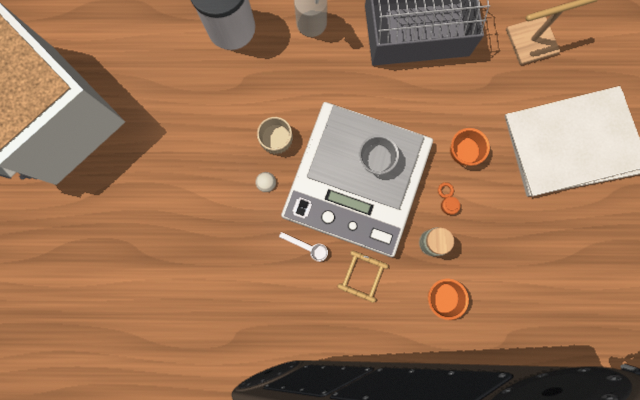

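View pics/side0.png

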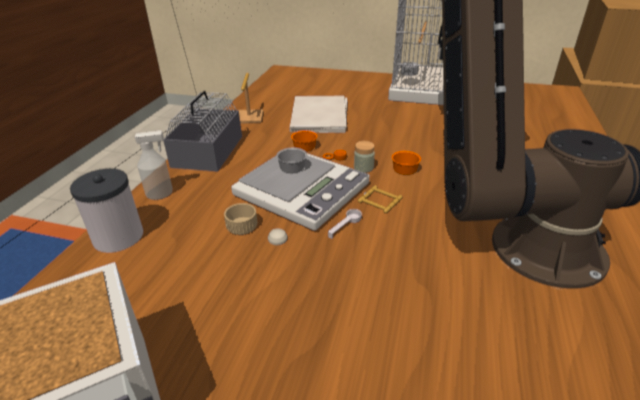

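The top view shows the scale near the middle. The rocker is at about (302,207), the larger key at (328,217), the small key at (352,226), the bar key at (381,237) and the cup at (380,157). I'll zoom in on these next.

```bash
python3 - <<'E'
import cv2,numpy as np
a=cv2.imread("pics/top0.png"); cv2.imwrite("pics/top0z.png",cv2.resize(a[185:260,275:410],None,fx=5.9,fy=5.9,interpolation=cv2.INTER_CUBIC))
a=cv2.imread("pics/side0.png"); cv2.imwrite("pics/side0z.png",cv2.resize(a[140:230,225:380],None,fx=5,fy=5,interpolation=cv2.INTER_CUBIC))
E
```

```text
(no output)
```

View pics/top0z.png

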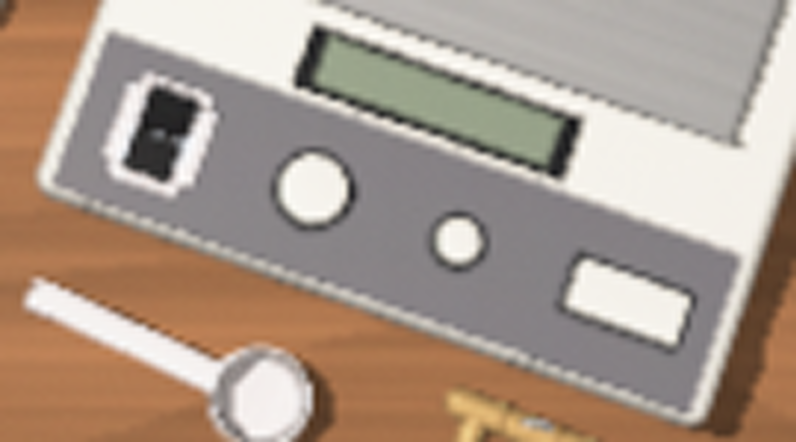

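View pics/side0z.png

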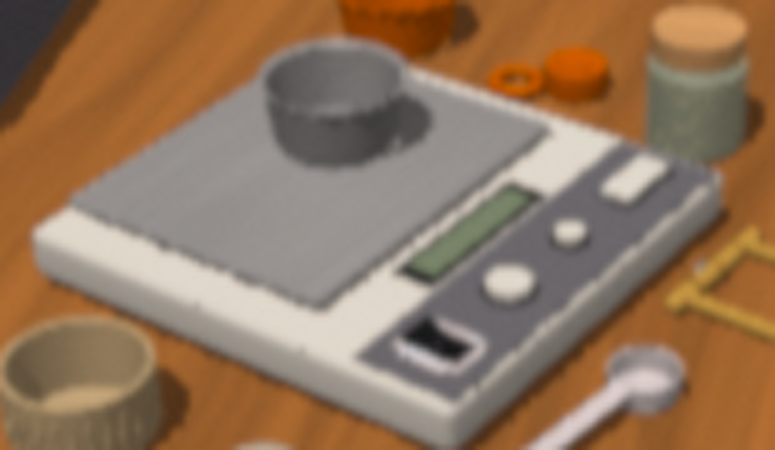

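```bash
cat > h.py <<'E'
import numpy as np
from scipy.optimize import least_squares
C={n:np.load(f"{n}0.npz") for n in("top","side")}
def proj(n,P):
    V=C[n]["view"];p=V[:3,:3]@P+V[:3,3];q=C[n]["intrinsics"]@p;return q[:2]/q[2]
def ray(n,uv,z):
    V=C[n]["view"];R=V[:3,:3];c=-R.T@V[:3,3];d=R.T@np.linalg.solve(C[n]["intrinsics"],[*uv,1]);return c+d*(z-c[2])/d[2]
def S2W(pose,p):
    x,y,t=pose;c,s=np.cos(t),np.sin(t);return np.array([x+c*p[0]-s*p[1],y+s*p[0]+c*p[1],p[2]])
loc={"rocker":(-.110,.095,.043),"gram":(-.110,.033,.047),"light":(-.110,-.025,.047),"bar":(-.110,-.092,.047),"rend":(-.098,.095,.047)}
E
cat > fit.py <<'E'
from h import *
tz={"rocker":(161,135),"gram":(313,188),"light":(459,241),"bar":(627,302)}
sz={"gram":(509,281),"light":(570,231),"bar":(636,178),"rocker":(438,342)}
T={k:((a+.5)/5.9-.5+275,(b+.5)/5.9-.5+185) for k,(a,b) in tz.items()}
S={k:((a+.5)/5-.5+225,(b+.5)/5-.5+140) for k,(a,b) in sz.items()}
def mk(sets):
    return lambda p:np.concatenate([proj(n,S2W(p,loc[k]))-np.array(uv) for n,D in sets for k,uv in D.items()])
for sets in ([("top",T)],[("side",S)],[("top",T),("side",S)]):
    r=least_squares(mk(sets),[.5,0,0]);print(r.x.round(4),r.fun.round(2))
    p=r.x
for k in loc: print(k,S2W(p,loc[k]).round(4), "ray top",ray("top",T[k],loc[k][2]).round(4) if k in T else "","side",ray("side",S[k],loc[k][2]).round(4) if k in S else "")
print("yaw",p[2])
for nm,uv,z in (("cup",(380,150),.092),("jar",(439,241),.08),("ramekin",(275,133),.046),("block",(265,181),.024),("scoop",(319,252),.018),("swing",(363,276),.012),("rattle",(450,205),.022)):
    print(nm,ray("top",uv,z).round(3))
E
python3 fit.py
```

```text
[ 0.6339 -0.0883 -0.3466] [-0.14 -0.1   0.1   0.1  -0.06 -0.    0.1   0.  ]
[ 0.6315 -0.0873 -0.3585] [-0.13 -0.11  0.04 -0.12  0.17 -0.3  -0.06  0.43]
[ 0.6331 -0.0883 -0.3504] [-0.23  0.03 -0.03  0.33 -0.22  0.32 -0.09  0.44 -0.35 -0.53 -0.33 -0.56
 -0.37 -0.77 -0.11  0.04]
rocker [0.5624 0.0387 0.043 ] ray top [0.5625 0.0381 0.043 ] side [0.5622 0.0384 0.043 ]
gram [ 0.5411 -0.0196  0.047 ] ray top [ 0.5418 -0.0196  0.047 ] side [ 0.5396 -0.0175  0.047 ]
light [ 0.5212 -0.0741  0.047 ] ray top [ 0.5219 -0.0745  0.047 ] side [ 0.5197 -0.0716  0.047 ]
bar [ 0.4982 -0.137   0.047 ] ray top [ 0.4992 -0.1372  0.047 ] side [ 0.4963 -0.1332  0.047 ]
rend [0.5737 0.0345 0.047 ] ray top  side 
yaw -0.350410960999749
cup [ 0.682 -0.133  0.092]
jar [ 0.486 -0.256  0.08 ]
ramekin [0.735 0.101 0.046]
block [0.627 0.125 0.024]
scoop [ 0.464 -0.     0.018]
swing [ 0.411 -0.1    0.012]
rattle [ 0.572 -0.299  0.022]
```

Request:
{"api": "arm_command", "payload": {
  "increments": [
    [[0, 0, -0.95, 0, 0, 0, -1], [0, 0, -0.95, 0, 0, 0, -1], [0, 0, -0.95, 0, 0, 0, -1], [0, 0, -0.95, 0, 0, 0, -1], [0, 0, -0.95, 0, 0, 0, -1], [0, 0, -0.95, 0, 0, 0, -1], [0, 0, -0.95, 0, 0, 0, -1], [0, 0, -0.95, 0, 0, 0, -1]]
  ]
}}

```text
t: 1.1
eef_pos: [0.279, -0.5591, 0.2389]
tool_rot: [[0.338, 0.941, -0.0], [0.941, -0.338, 0.001], [0.0, -0.0, -1.0]]
ft_force: [-0.7, -1.0, -0.5]
grip_width: 0.001
```

```bash
cat >> h.py <<'E'
POSE=(0.6332,-0.0883,-0.348)
def st(show=True):
    from cell import manip
    s=manip.observe();R=s["tool_rot"]
    if show: print("t",round(s["t"],2),"p",s["eef_pos"].round(4),"yawx",np.arctan2(R[1,0],R[0,0]).round(4),"z",R[:,2].round(4),"F",s["ft_force"].round(2),"g",round(s["grip_width"],3))
    return s
def go(target,yaw=None):
    s=st();R=s["tool_rot"];d=np.array(target)-s["eef_pos"];print("world d",d.round(4),"tool units",(R.T@d/.3).round(4))
    if yaw is not None:
        from scipy.spatial.transform import Rotation as Ro
        c,n=np.cos(yaw),np.sin(yaw);D=np.array([[c,n,0],[n,-c,0],[0,0,-1]]);print("rotvec units",(Ro.from_matrix(R.T@D).as_rotvec()/.1).round(3))
E
python3 -c "
from h import *
go([0.5737,0.0345,0.20],1.223)
for k in loc: print(k,S2W(POSE,loc[k]).round(4))
"
```

```text
t 1.1 p [ 0.279  -0.5591  0.2389] yawx 1.2259 z [-2.e-04  6.e-04 -1.e+00] F [-0.69 -1.   -0.45] g 0.001
world d [ 0.2947  0.5936 -0.0389] tool units [2.1943 0.2555 0.1308]
rotvec units [-0.004 -0.005  0.029]
rocker [0.5622 0.0385 0.043 ]
gram [ 0.541  -0.0198  0.047 ]
light [ 0.5213 -0.0743  0.047 ]
bar [ 0.4984 -0.1373  0.047 ]
rend [0.5735 0.0344 0.047 ]
```

Request:
{"api": "arm_command", "payload": {
  "increments": [
    [[0, 0, 0, 0.137, 0.016, 0.008, -1], [0, 0, 0, 0.137, 0.016, 0.008, -1], [0, 0, 0, 0.137, 0.016, 0.008, -1], [0, 0, 0, 0.137, 0.016, 0.008, -1], [0, 0, 0, 0.137, 0.016, 0.008, -1], [0, 0, 0, 0.137, 0.016, 0.008, -1], [0, 0, 0, 0.137, 0.016, 0.008, -1], [0, 0, 0, 0.137, 0.016, 0.008, -1]]
  ]
}}

```text
t: 2.1
eef_pos: [0.4277, -0.262, 0.2199]
tool_rot: [[0.341, 0.94, -0.0], [0.94, -0.341, 0.0], [0.0, -0.0, -1.0]]
ft_force: [0.5, -0.4, 0.1]
grip_width: 0.002
```

Request:
{"api": "arm_command", "payload": {
  "increments": [
    [[0, 0, 0, 0.137, 0.016, 0.008, -1], [0, 0, 0, 0.137, 0.016, 0.008, -1], [0, 0, 0, 0.137, 0.016, 0.008, -1], [0, 0, 0, 0.137, 0.016, 0.008, -1], [0, 0, 0, 0.137, 0.016, 0.008, -1], [0, 0, 0, 0.137, 0.016, 0.008, -1], [0, 0, 0, 0.137, 0.016, 0.008, -1], [0, 0, 0, 0.137, 0.016, 0.008, -1]]
  ]
}}

```text
t: 3.1
eef_pos: [0.5759, 0.0341, 0.2006]
tool_rot: [[0.341, 0.94, -0.0], [0.94, -0.341, -0.0], [-0.0, -0.0, -1.0]]
ft_force: [1.8, -0.6, -0.2]
grip_width: 0.002
```

```bash
python3 - <<'E'
from h import *
from cell import manip
import cv2
go([0.5735,0.0344,0.10],1.223)
for n in("top","side"):
    c=manip.capture(n)["pixels"]; cv2.imwrite(f"pics/{n}1.png",c)
    s=manip.observe(); print(n,proj(n,s["eef_pos"]+[0,0,-.008]))
E
```

```text
t 3.1 p [0.5759 0.0341 0.2006] yawx 1.2228 z [-5.e-04 -1.e-04 -1.e+00] F [ 1.83 -0.62 -0.22] g 0.002
world d [-0.0024  0.0003 -0.1006] tool units [-0.0015 -0.0077  0.3352]
rotvec units [-0.004  0.003 -0.002]
top [299.17015369 189.27539529]
side [305.21662203 155.42266561]
```

View pics/side1.png

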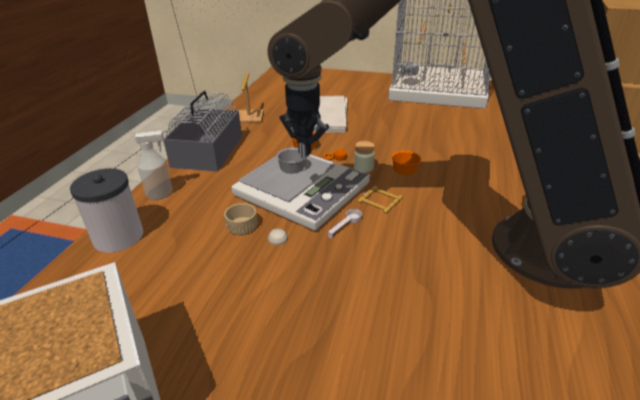

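View pics/top1.png

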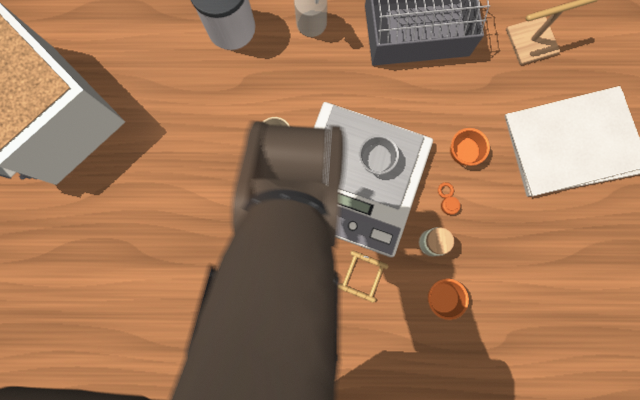

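```bash
python3 - <<'E'
import cv2,numpy as np
a=cv2.imread("pics/side1.png"); cv2.imwrite("pics/side1z.png",cv2.resize(a[80:230,230:380],None,fx=4,fy=4,interpolation=cv2.INTER_CUBIC))
E
```

```text
(no output)
```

View pics/side1z.png

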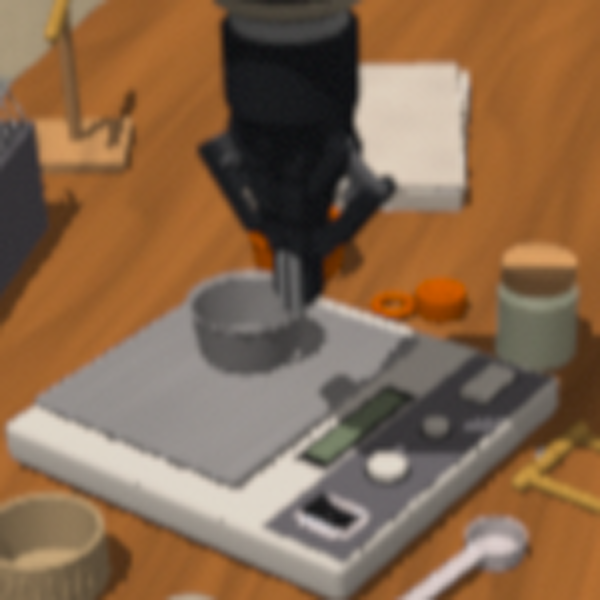

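```bash
python3 - <<'E'
import cv2,numpy as np
from h import *
a=cv2.imread("pics/side1.png"); z=cv2.resize(a[130:165,285:325],None,fx=15,fy=15,interpolation=cv2.INTER_NEAREST)
p=np.array([0.5759,0.0341,0.1926]);
tx=np.array([.341,.94,0]);ty=np.array([.94,-.341,0])
for h,col in((.007,(0,0,255)),(.0145,(0,255,0))):
  pts=[proj("side",p+a_*.011*tx+b*h*ty) for a_,b in((1,1),(1,-1),(-1,-1),(-1,1))]
  pts=[((q+.5-[285,130])*15).astype(int) for q in pts]
  cv2.polylines(z,[np.array(pts)],True,col,1)
cv2.imwrite("pics/side1zz.png",z)
E
```

```text
(no output)
```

View pics/side1zz.png

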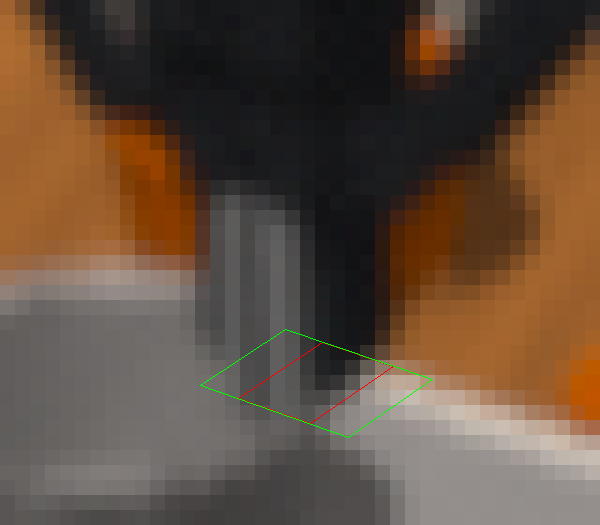

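```bash
python3 - <<'E'
from h import *
t=S2W(POSE,(-.096,.095,.072));print(t);go(t,1.223)
E
```

```text
[0.57535131 0.03374314 0.072     ]
t 3.2 p [0.5764 0.0356 0.2002] yawx 1.2257 z [-3.e-04  4.e-04 -1.e+00] F [-0.36 -0.14  0.08] g 0.003
world d [-0.001  -0.0019 -0.1282] tool units [-0.0072 -0.001   0.4274]
rotvec units [-0.004 -0.002  0.027]
```

Request:
{"api": "arm_command", "payload": {
  "increments": [
    [[0, 0, 0.03, -0.007, -0.001, 0.06, -1], [0, 0, 0, 0, 0, 0.08, -1], [0, 0, 0, 0, 0, 0.08, -1], [0, 0, 0, 0, 0, 0.08, -1], [0, 0, 0, 0, 0, 0.07, -1], [0, 0, 0, 0, 0, 0.055, -1], [0, 0, 0, 0, 0, 0, -1], [0, 0, 0, 0, 0, 0, -1]]
  ]
}}

```text
t: 4.2
eef_pos: [0.5748, 0.0307, 0.074]
tool_rot: [[0.344, 0.939, 0.001], [0.939, -0.344, -0.0], [0.0, 0.001, -1.0]]
ft_force: [0.5, 0.1, 0.2]
grip_width: 0.003
```

```bash
cat > look.py <<'E'
import cv2,numpy as np,sys
from h import *
from cell import manip
nm=sys.argv[1];x0,y0,w,hh=map(int,sys.argv[2:6])
a=manip.capture("side")["pixels"];s=st();f=600//hh if 600//hh*w<=800 else 800//w
z=cv2.resize(a[y0:y0+hh,x0:x0+w],None,fx=f,fy=f,interpolation=cv2.INTER_CUBIC)
R=s["tool_rot"];p=s["eef_pos"]+.008*R[:,2]
pts=[proj("side",p+i*.011*R[:,0]+j*.0095*R[:,1]) for i,j in((1,1),(1,-1),(-1,-1),(-1,1))]
cv2.polylines(z,[((np.array(pts)+.5-[x0,y0])*f).astype(int)],True,(0,0,255),1)
cv2.imwrite(f"pics/{nm}.png",z)
E
python3 look.py s2 275 150 90 65
```

```text
t 4.25 p [0.5749 0.0308 0.0741] yawx 1.2197 z [ 1.1e-03 -2.0e-04 -1.0e+00] F [ 0.49 -0.29  0.83] g -0.001
```

View pics/s2.png

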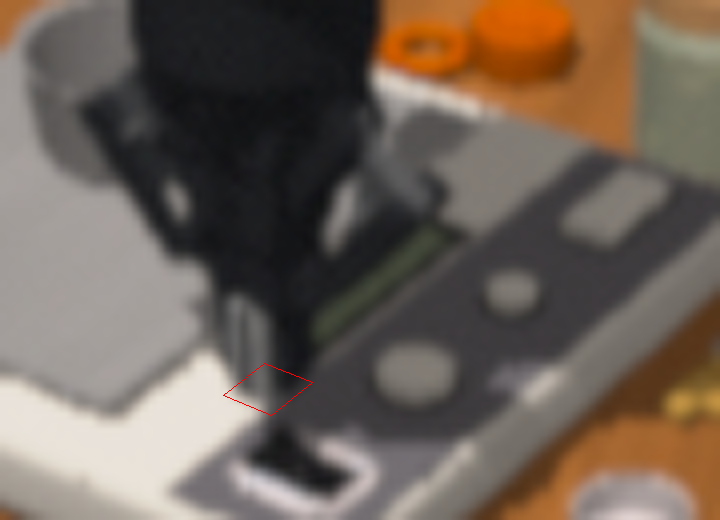

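Request:
{"api": "arm_command", "payload": {
  "increments": [
    [[0, 0, 0, 0.01, 0, 0.012, -1], [0, 0, 0, 0, 0, 0.012, -1], [0, 0, 0, 0, 0, 0.01, -1], [0, 0, 0, 0, 0, 0.008, -1], [0, 0, 0, 0, 0, 0.004, -1], [0, 0, 0, 0, 0, 0.003, -1], [0, 0, 0, 0, 0, 0, -1], [0, 0, 0, 0, 0, 0, -1]]
  ]
}}

```text
t: 5.25
eef_pos: [0.5756, 0.0336, 0.0588]
tool_rot: [[0.344, 0.939, 0.0], [0.939, -0.344, -0.0], [-0.0, 0.0, -1.0]]
ft_force: [0.1, 0.7, 0.4]
grip_width: -0.002
```

```bash
python3 -c "
from h import *
s=st();d=s['eef_pos'][:2]-S2W(POSE,loc['rocker'])[:2];c,n=np.cos(POSE[2]),np.sin(POSE[2]);print('scale-frame offset from rocker mid',d@[c,n],d@[-n,c])"
```

```text
t 5.25 p [0.5756 0.0336 0.0588] yawx 1.2198 z [ 2.e-04 -1.e-04 -1.e+00] F [0.05 0.72 0.37] g -0.002
scale-frame offset from rocker mid 0.014256616527027284 -8.078123270682663e-06
```

Request:
{"api": "arm_command", "payload": {
  "increments": [
    [[0, 0, 0, 0, 0, 0.003, -1], [0, 0, 0, 0, 0, 0.003, -1], [0, 0, 0, 0, 0, 0.003, -1], [0, 0, 0, 0, 0, 0.003, -1], [0, 0, 0, 0, 0, 0.003, -1], [0, 0, 0, 0, 0, 0.003, -1], [0, 0, 0, 0, 0, 0, -1], [0, 0, 0, 0, 0, 0, -1]]
  ]
}}

```text
t: 6.25
eef_pos: [0.5754, 0.0337, 0.0532]
tool_rot: [[0.344, 0.939, -0.0], [0.939, -0.344, -0.0], [-0.0, -0.0, -1.0]]
ft_force: [0.9, -0.7, 0.6]
grip_width: 0.0
```

```bash
python3 look.py s3 300 175 60 45
```

```text
t 6.3 p [0.5754 0.0337 0.0532] yawx 1.2198 z [-4.e-04 -0.e+00 -1.e+00] F [ 0.84 -1.05  0.47] g -0.005
```

View pics/s3.png

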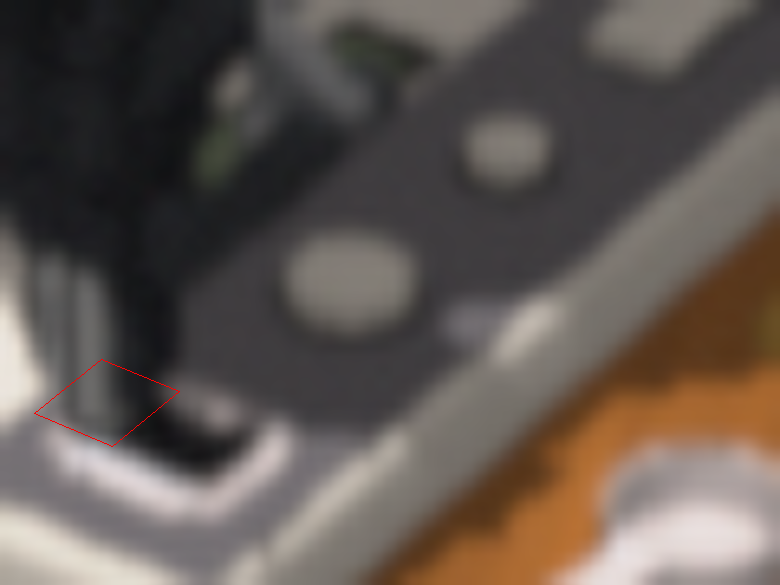

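Request:
{"api": "arm_command", "payload": {
  "increments": [
    [[0, 0, 0, 0, 0, 0.001, -1], [0, 0, 0, 0, 0, 0.001, -1], [0, 0, 0, 0, 0, 0.001, -1], [0, 0, 0, 0, 0, 0.001, -1], [0, 0, 0, 0, 0, 0.001, -1], [0, 0, 0, 0, 0, 0, -1], [0, 0, 0, 0, 0, 0, -1], [0, 0, 0, 0, 0, 0, -1]]
  ]
}}

```text
t: 7.3
eef_pos: [0.5755, 0.0337, 0.0518]
tool_rot: [[0.344, 0.939, -0.0], [0.939, -0.344, -0.0], [-0.0, -0.0, -1.0]]
ft_force: [0.8, -0.6, 1.1]
grip_width: -0.001
```

```bash
python3 look.py s4 300 175 60 45
```

```text
t 7.35 p [0.5754 0.0337 0.0517] yawx 1.2198 z [-2.e-04 -1.e-04 -1.e+00] F [1.08 0.38 1.39] g 0.002
```

View pics/s4.png

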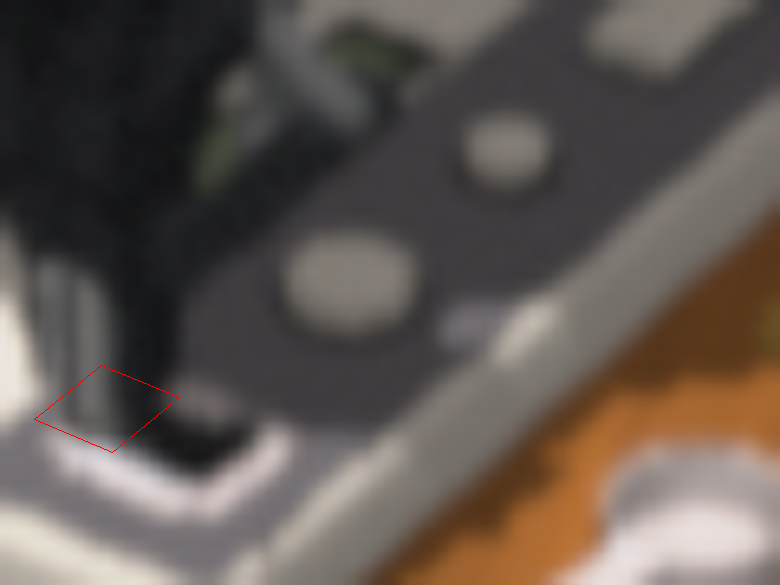

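Request:
{"api": "arm_command", "payload": {
  "increments": [
    [[0, 0, 0, 0, 0, 0.001, -1], [0, 0, 0, 0, 0, 0.001, -1], [0, 0, 0, 0, 0, 0.001, -1], [0, 0, 0, 0, 0, 0, -1], [0, 0, 0, 0, 0, 0, -1], [0, 0, 0, 0, 0, 0, -1], [0, 0, 0, 0, 0, 0, -1], [0, 0, 0, 0, 0, 0, -1]]
  ]
}}

```text
t: 8.35
eef_pos: [0.5755, 0.0337, 0.0509]
tool_rot: [[0.344, 0.939, -0.0], [0.939, -0.344, -0.0], [-0.0, -0.0, -1.0]]
ft_force: [0.5, -0.4, 1.2]
grip_width: 0.002
```

```bash
python3 look.py s5 300 175 60 45
```

```text
t 8.4 p [0.5755 0.0337 0.0509] yawx 1.2198 z [-1.e-04 -1.e-04 -1.e+00] F [ 1.39 -0.55  0.77] g 0.0
```

View pics/s5.png

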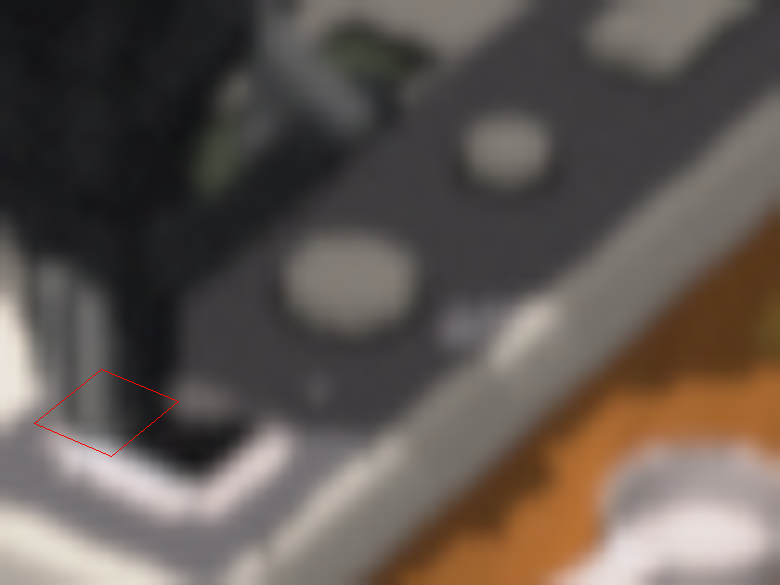

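Request:
{"api": "arm_command", "payload": {
  "increments": [
    [[0, 0, 0, 0, 0, 0.001, -1], [0, 0, 0, 0, 0, 0.001, -1], [0, 0, 0, 0, 0, 0.001, -1], [0, 0, 0, 0, 0, 0, -1], [0, 0, 0, 0, 0, 0, -1], [0, 0, 0, 0, 0, 0, -1], [0, 0, 0, 0, 0, 0, -1], [0, 0, 0, 0, 0, 0, -1]]
  ]
}}

```text
t: 9.4
eef_pos: [0.5756, 0.0337, 0.0506]
tool_rot: [[0.344, 0.939, 0.001], [0.939, -0.344, -0.0], [0.0, 0.001, -1.0]]
ft_force: [-0.5, -0.8, 8.5]
grip_width: 0.003
```

```bash
python3 look.py s6 300 175 60 45; python3 - <<'E'
import cv2,numpy as np
a=cv2.imread("pics/side0.png")[175:220,300:360]; cv2.imwrite("pics/s0c.png",cv2.resize(a,None,fx=13,fy=13,interpolation=cv2.INTER_CUBIC))
E
```

```text
t 9.45 p [0.5756 0.0337 0.0506] yawx 1.2198 z [ 5.e-04 -1.e-04 -1.e+00] F [-0.8   0.18  8.86] g -0.0
```

View pics/s6.png

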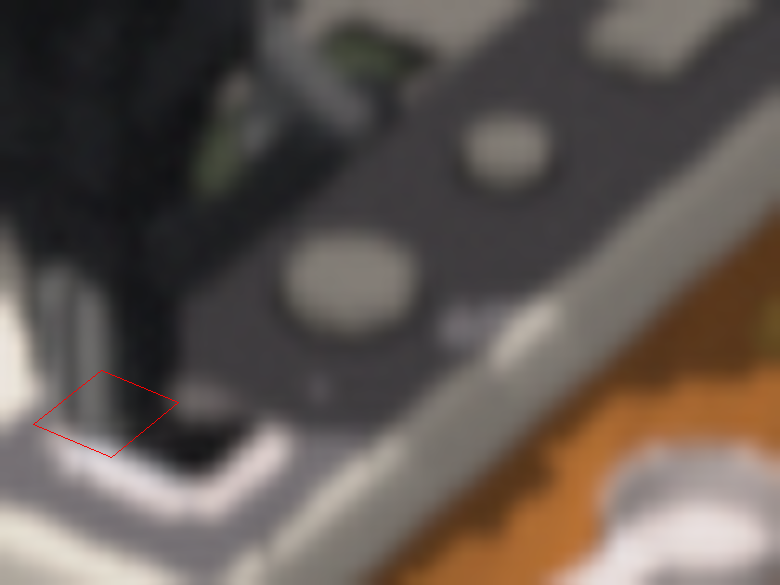

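View pics/s0c.png

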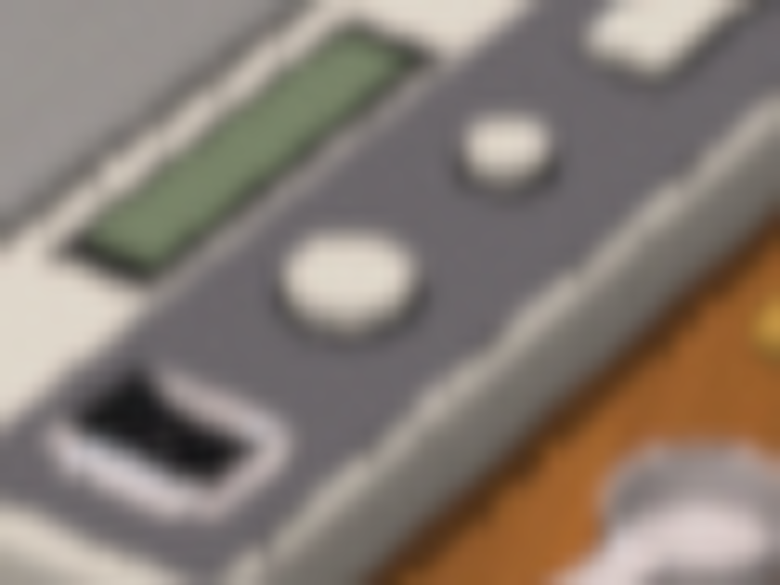

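Request:
{"api": "arm_command", "payload": {
  "increments": [
    [[0, 0, 0, 0, 0, -0.005, -1], [0, 0, 0, 0, 0, -0.015, -1], [0, 0, 0, 0, 0, -0.02, -1], [0, 0, 0, 0, 0, -0.02, -1], [0, 0, 0, 0, 0, -0.02, -1], [0, 0, 0, 0, 0, -0.02, -1], [0, 0, 0, 0, 0, 0, -1], [0, 0, 0, 0, 0, 0, -1]]
  ]
}}

```text
t: 10.45
eef_pos: [0.5755, 0.0337, 0.0799]
tool_rot: [[0.344, 0.939, -0.0], [0.939, -0.344, -0.0], [-0.0, -0.0, -1.0]]
ft_force: [0.1, -0.6, 0.3]
grip_width: -0.003
```

```bash
python3 look.py s7 300 175 60 45; python3 -c "
from h import *
go(S2W(POSE,(-.110,.033,.075)),1.223)"
```

```text
t 10.5 p [0.5754 0.0337 0.0798] yawx 1.2198 z [-3.e-04 -1.e-04 -1.e+00] F [-0.21  0.66 -0.27] g -0.005
t 10.5 p [0.5754 0.0337 0.0798] yawx 1.2198 z [-3.e-04 -1.e-04 -1.e+00] F [-0.21  0.66 -0.27] g -0.005
world d [-0.0344 -0.0534 -0.0048] tool units [-0.2067 -0.0464  0.0161]
rotvec units [-0.003  0.002 -0.032]
```

View pics/s7.png

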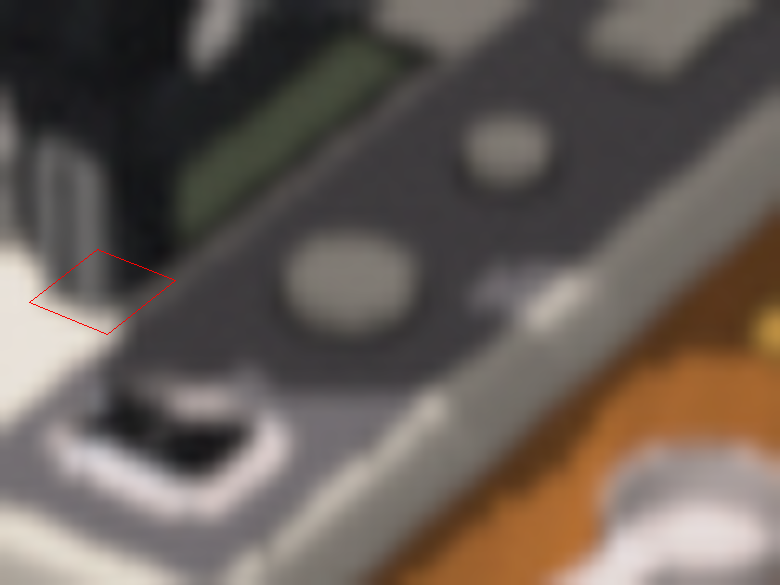

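Request:
{"api": "arm_command", "payload": {
  "increments": [
    [[0, 0, -0.03, -0.04, -0.01, 0, -1], [0, 0, 0, -0.05, -0.01, 0, -1], [0, 0, 0, -0.05, -0.01, 0, -1], [0, 0, 0, -0.04, -0.01, 0, -1], [0, 0, 0, -0.027, -0.006, 0.008, -1], [0, 0, 0, 0, 0, 0.008, -1], [0, 0, 0, 0, 0, 0, -1], [0, 0, 0, 0, 0, 0, -1]]
  ]
}}

```text
t: 11.5
eef_pos: [0.5415, -0.0197, 0.0751]
tool_rot: [[0.341, 0.94, 0.0], [0.94, -0.341, -0.0], [-0.0, 0.0, -1.0]]
ft_force: [1.0, 0.3, -0.2]
grip_width: -0.004
```

```bash
python3 look.py s8 300 175 60 45; python3 -c "
from h import *
go(S2W(POSE,(-.110,.033,.057)),1.223)"
```

```text
t 11.55 p [ 0.5415 -0.0197  0.0752] yawx 1.2233 z [ 1.e-04 -1.e-04 -1.e+00] F [0.01 1.22 0.2 ] g -0.003
t 11.55 p [ 0.5415 -0.0197  0.0752] yawx 1.2233 z [ 1.e-04 -1.e-04 -1.e+00] F [0.01 1.22 0.2 ] g -0.003
world d [-0.0005 -0.0001 -0.0182] tool units [-0.0008 -0.0014  0.0606]
rotvec units [0.002 0.    0.003]
```

View pics/s8.png

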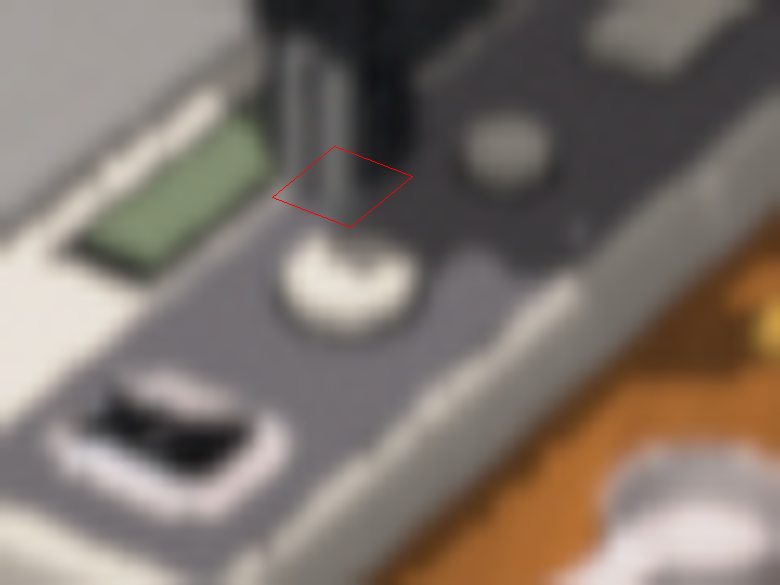

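The rocker now shows its plate-side half level and its front half up, with the peak at (130,380) gone, so it is on. The fingertips are over the larger key at (350,280).

Request:
{"api": "arm_command", "payload": {
  "increments": [
    [[0, 0, 0, -0.001, -0.001, 0.012, -1], [0, 0, 0, 0, 0, 0.014, -1], [0, 0, 0, 0, 0, 0.014, -1], [0, 0, 0, 0, 0, 0.01, -1], [0, 0, 0, 0, 0, 0.006, -1], [0, 0, 0, 0, 0, 0.003, -1], [0, 0, 0, 0, 0, 0.002, -1], [0, 0, 0, 0, 0, 0, -1]]
  ]
}}

```text
t: 12.55
eef_pos: [0.541, -0.0202, 0.0569]
tool_rot: [[0.341, 0.94, 0.0], [0.94, -0.341, -0.0], [-0.0, 0.0, -1.0]]
ft_force: [-1.0, 0.4, -0.4]
grip_width: 0.0
```

Request:
{"api": "arm_command", "payload": {
  "increments": [
    [[0, 0, 0, 0, 0, 0.002, -1], [0, 0, 0, 0, 0, 0.002, -1], [0, 0, 0, 0, 0, 0.002, -1], [0, 0, 0, 0, 0, 0.002, -1], [0, 0, 0, 0, 0, 0.002, -1], [0, 0, 0, 0, 0, 0.002, -1], [0, 0, 0, 0, 0, 0, -1], [0, 0, 0, 0, 0, 0, -1]]
  ]
}}

```text
t: 13.55
eef_pos: [0.541, -0.0202, 0.0532]
tool_rot: [[0.341, 0.94, -0.0], [0.94, -0.341, -0.0], [-0.0, 0.0, -1.0]]
ft_force: [-0.3, 0.7, 0.8]
grip_width: -0.002
```

Request:
{"api": "arm_command", "payload": {
  "increments": [
    [[0, 0, 0, 0, 0, 0.002, -1], [0, 0, 0, 0, 0, 0.002, -1], [0, 0, 0, 0, 0, 0.002, -1], [0, 0, 0, 0, 0, 0.001, -1], [0, 0, 0, 0, 0, 0.001, -1], [0, 0, 0, 0, 0, 0.001, -1], [0, 0, 0, 0, 0, 0, -1], [0, 0, 0, 0, 0, 0, -1]]
  ]
}}

```text
t: 14.55
eef_pos: [0.541, -0.0202, 0.0506]
tool_rot: [[0.341, 0.94, 0.0], [0.94, -0.341, -0.0], [-0.0, 0.0, -1.0]]
ft_force: [0.3, -0.6, 1.7]
grip_width: 0.002
```

Request:
{"api": "arm_command", "payload": {
  "increments": [
    [[0, 0, 0, 0, 0, 0.001, -1], [0, 0, 0, 0, 0, 0.001, -1], [0, 0, 0, 0, 0, 0.001, -1], [0, 0, 0, 0, 0, 0, -1], [0, 0, 0, 0, 0, 0, -1], [0, 0, 0, 0, 0, 0, -1], [0, 0, 0, 0, 0, 0, -1], [0, 0, 0, 0, 0, 0, -1]]
  ]
}}

```text
t: 15.55
eef_pos: [0.541, -0.0201, 0.0499]
tool_rot: [[0.341, 0.94, 0.0], [0.94, -0.341, -0.0], [-0.0, 0.0, -1.0]]
ft_force: [-1.6, 0.6, 6.0]
grip_width: -0.0
```

The larger key has reached its stop at 42 mm with 6 N. I'll lift off and move on to the bar key.

Request:
{"api": "arm_command", "payload": {
  "increments": [
    [[0, 0, 0, 0, 0, -0.005, -1], [0, 0, 0, 0, 0, -0.015, -1], [0, 0, 0, 0, 0, -0.02, -1], [0, 0, 0, 0, 0, -0.02, -1], [0, 0, 0, 0, 0, -0.02, -1], [0, 0, 0, 0, 0, -0.01, -1], [0, 0, 0, 0, 0, 0, -1], [0, 0, 0, 0, 0, 0, -1]]
  ]
}}

```text
t: 16.55
eef_pos: [0.5409, -0.0201, 0.0766]
tool_rot: [[0.341, 0.94, -0.0], [0.94, -0.341, -0.0], [-0.0, -0.0, -1.0]]
ft_force: [-0.6, -0.8, -0.4]
grip_width: -0.001
```

```bash
python3 -c "
from h import *
go(S2W(POSE,(-.110,-.092,.075)),1.223)"
```

```text
t 16.55 p [ 0.5409 -0.0201  0.0766] yawx 1.2228 z [-2.e-04 -1.e-04 -1.e+00] F [-0.61 -0.8  -0.41] g -0.001
world d [-0.0425 -0.1171 -0.0016] tool units [-0.4153 -0.      0.0053]
rotvec units [-0.001  0.001 -0.002]
```

Request:
{"api": "arm_command", "payload": {
  "increments": [
    [[0, 0, 0, -0.04, 0, 0, -1], [0, 0, 0, -0.08, 0, 0, -1], [0, 0, 0, -0.1, 0, 0, -1], [0, 0, 0, -0.1, 0, 0, -1], [0, 0, 0, -0.065, 0, 0, -1], [0, 0, 0, -0.03, 0, 0.005, -1], [0, 0, 0, 0, 0, 0, -1], [0, 0, 0, 0, 0, 0, -1]]
  ]
}}

```text
t: 17.55
eef_pos: [0.4986, -0.1368, 0.0751]
tool_rot: [[0.341, 0.94, -0.0], [0.94, -0.341, -0.0], [-0.0, -0.0, -1.0]]
ft_force: [0.8, -0.6, -0.5]
grip_width: 0.003
```

```bash
python3 look.py s9 300 160 75 60; python3 -c "
from h import *
go(S2W(POSE,(-.110,-.092,.057)),1.223)"
```

```text
t 17.6 p [ 0.4987 -0.1367  0.0752] yawx 1.2235 z [-0. -0. -1.] F [ 0.59 -0.28  0.02] g -0.002
t 17.6 p [ 0.4987 -0.1367  0.0752] yawx 1.2235 z [-0. -0. -1.] F [ 0.59 -0.28  0.02] g -0.002
world d [-0.0003 -0.0006 -0.0182] tool units [-0.0022 -0.0001  0.0605]
rotvec units [-0.     0.     0.005]
```

View pics/s9.png

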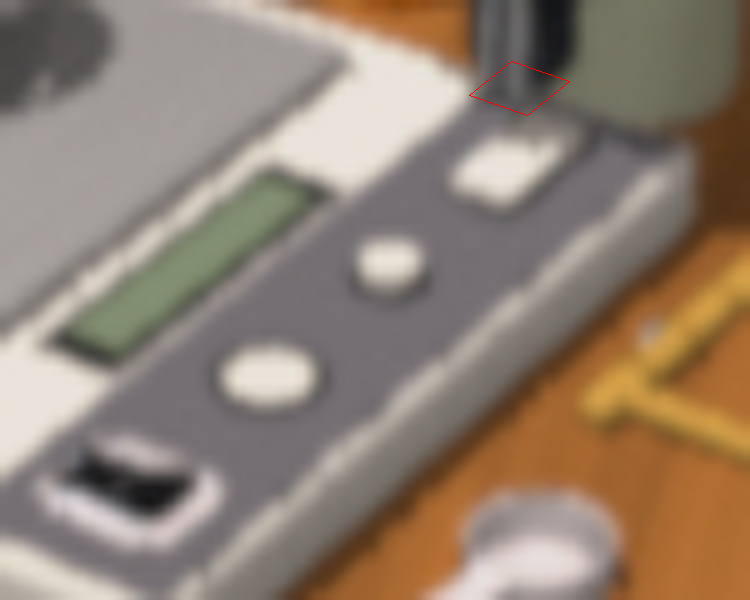

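The picture shows the rocker over to on at (125,485), the larger key sunk in at (268,378), the small key still up, and the fingertips above the bar key at (515,165). I'll descend slowly.

Request:
{"api": "arm_command", "payload": {
  "increments": [
    [[0, 0, 0, -0.002, 0, 0.012, -1], [0, 0, 0, 0, 0, 0.014, -1], [0, 0, 0, 0, 0, 0.014, -1], [0, 0, 0, 0, 0, 0.01, -1], [0, 0, 0, 0, 0, 0.006, -1], [0, 0, 0, 0, 0, 0.003, -1], [0, 0, 0, 0, 0, 0.002, -1], [0, 0, 0, 0, 0, 0, -1]]
  ]
}}

```text
t: 18.6
eef_pos: [0.4983, -0.1378, 0.0569]
tool_rot: [[0.341, 0.94, 0.0], [0.94, -0.341, -0.0], [-0.0, 0.0, -1.0]]
ft_force: [-0.6, 0.0, 0.9]
grip_width: 0.001
```

Request:
{"api": "arm_command", "payload": {
  "increments": [
    [[0, 0, 0, 0, 0, 0.002, -1], [0, 0, 0, 0, 0, 0.002, -1], [0, 0, 0, 0, 0, 0.002, -1], [0, 0, 0, 0, 0, 0.002, -1], [0, 0, 0, 0, 0, 0.002, -1], [0, 0, 0, 0, 0, 0.002, -1], [0, 0, 0, 0, 0, 0.002, -1], [0, 0, 0, 0, 0, 0.002, -1]]
  ]
}}

```text
t: 19.6
eef_pos: [0.4983, -0.1378, 0.0521]
tool_rot: [[0.341, 0.94, 0.0], [0.94, -0.341, -0.0], [-0.0, 0.0, -1.0]]
ft_force: [-1.4, 0.3, 2.3]
grip_width: -0.001
```

Request:
{"api": "arm_command", "payload": {
  "increments": [
    [[0, 0, 0, 0, 0, 0.002, -1], [0, 0, 0, 0, 0, 0.001, -1], [0, 0, 0, 0, 0, 0.001, -1], [0, 0, 0, 0, 0, 0.001, -1], [0, 0, 0, 0, 0, 0.001, -1], [0, 0, 0, 0, 0, 0, -1], [0, 0, 0, 0, 0, 0, -1], [0, 0, 0, 0, 0, 0, -1]]
  ]
}}

```text
t: 20.6
eef_pos: [0.4983, -0.1378, 0.0503]
tool_rot: [[0.341, 0.94, 0.0], [0.94, -0.341, -0.0], [-0.0, 0.0, -1.0]]
ft_force: [0.1, 0.7, 3.8]
grip_width: -0.0
```

Tip at 42.3 mm with 3.8 N, so the key is nearly down. A small push further will bring it to the stop.

Request:
{"api": "arm_command", "payload": {
  "increments": [
    [[0, 0, 0, 0, 0, 0.001, -1], [0, 0, 0, 0, 0, 0.001, -1], [0, 0, 0, 0, 0, 0, -1], [0, 0, 0, 0, 0, 0, -1], [0, 0, 0, 0, 0, 0, -1], [0, 0, 0, 0, 0, 0, -1], [0, 0, 0, 0, 0, 0, -1], [0, 0, 0, 0, 0, 0, -1]]
  ]
}}

```text
t: 21.6
eef_pos: [0.4984, -0.1378, 0.05]
tool_rot: [[0.341, 0.94, 0.0], [0.94, -0.341, -0.0], [-0.0, 0.0, -1.0]]
ft_force: [-1.0, 0.7, 8.4]
grip_width: -0.003
```

Request:
{"api": "arm_command", "payload": {
  "increments": [
    [[0, 0, 0, 0, 0, -0.005, -1], [0, 0, 0, 0, 0, -0.015, -1], [0, 0, 0, 0, 0, -0.03, -1], [0, 0, 0, 0, 0, -0.06, -1], [0, 0, 0, 0, 0, -0.08, -1], [0, 0, 0, 0, 0, -0.08, -1], [0, 0, 0, 0, 0, -0.08, -1], [0, 0, 0, 0, 0, -0.05, -1]]
  ]
}}

```text
t: 22.6
eef_pos: [0.4984, -0.1378, 0.1711]
tool_rot: [[0.341, 0.94, 0.001], [0.94, -0.341, -0.001], [-0.0, 0.001, -1.0]]
ft_force: [-0.9, 0.0, -0.2]
grip_width: 0.001
```

Request:
{"api": "arm_command", "payload": {
  "increments": [
    [[0, 0, 0, -0.05, 0, -0.02, -1], [0, 0, 0, -0.1, 0, 0, -1], [0, 0, 0, -0.1, 0, 0, -1], [0, 0, 0, -0.1, 0, 0, -1], [0, 0, 0, -0.1, 0, 0, -1], [0, 0, 0, -0.05, 0, 0, -1], [0, 0, 0, 0, 0, 0, -1], [0, 0, 0, 0, 0, 0, -1]]
  ]
}}

```text
t: 23.6
eef_pos: [0.4472, -0.2782, 0.1755]
tool_rot: [[0.341, 0.94, -0.0], [0.94, -0.341, 0.0], [0.0, -0.0, -1.0]]
ft_force: [-0.2, -0.3, -0.5]
grip_width: 0.0
```

```bash
python3 look.py s10 280 135 100 75; python3 - <<'E'
from cell import manip
import cv2
cv2.imwrite("pics/top2.png",manip.capture("top")["pixels"])
E
```

```text
t 23.65 p [ 0.4473 -0.278   0.1756] yawx 1.2236 z [-2.e-04  2.e-04 -1.e+00] F [-0.26  0.76  0.32] g -0.0
```

View pics/s10.png

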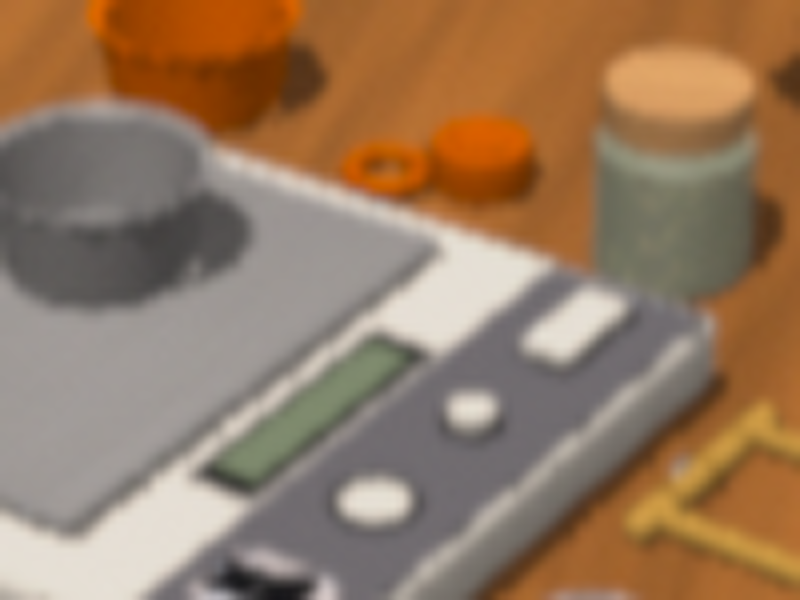

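View pics/top2.png

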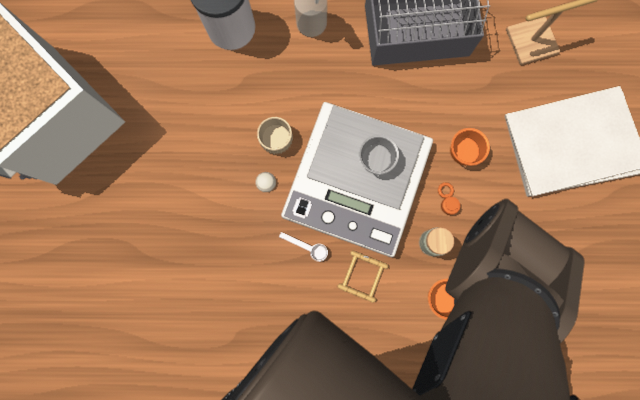

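The bar key looks up again at (575,325) in the side crop, and the larger key is in. The cup and the loose things are where they were. One difference check against the start pictures, then I'll hand in.

```bash
python3 - <<'E'
from h import *
from cell import manip
import cv2
a=cv2.imread("pics/side0.png").astype(int);b=manip.capture("side")["pixels"].astype(int)
d=np.abs(a-b).max(2)
for k in loc:
    u,v=proj("side",S2W(POSE,loc[k])).astype(int);print(k,(u,v),"max diff",d[v-5:v+6,u-7:u+8].max())
u,v=proj("side",[.682,-.133,.075]).astype(int);print("cup",d[v-14:v+15,u-18:u+12].max())
st();print(manip.finish_job())
E
```

```text
rocker (np.int64(312), np.int64(208)) max diff 107
gram (np.int64(326), np.int64(195)) max diff 83
light (np.int64(338), np.int64(185)) max diff 11
bar (np.int64(351), np.int64(174)) max diff 11
rend (np.int64(308), np.int64(205)) max diff 107
cup 9
t 23.75 p [ 0.4475 -0.2781  0.1757] yawx 1.2239 z [ 0. -0. -1.] F [-0.46  0.38 -1.02] g -0.003
the job is handed in; nothing more can be done
None
```

I pressed the three controls in order with closed fingertips and handed the job in at about 23.8 s. No verdict was reported, so these are my own checks.

| Control | Fingertip height at the end | Force (limit 30 N) |
|---|---|---|
| Rocker | about 42.7 mm | about 8.9 N |
| Larger round key | about 41.9 mm | about 6 N |
| Bar key | about 42 mm | about 8.4 N, then released |

**Moved as intended:** the last side picture, compared with the first, changed only slightly at the bar key, the small round key and the cup, no more than image noise. So the bar key is back up, and the small key and the cup look unmoved. It did change at the rocker (over to on) and at the larger key (in).

**Loose things:** I judged these by eye only. They look unmoved in the top and side views, but the arm partly hid the look-alike orange cup in the last top picture. The arm was clear of everything at the end.

**Less certain:** the rocker's friction was hardly visible in the force reading while it moved. I took it as on from the clear stop at 43 mm and from the pictures. The side camera's estimate of the scale's position differed from the top camera's by up to about 5 mm at the bar key. The joint fit I used was close enough for every press.

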